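# Pin the routing carrier into the jig's fork

### The arm

A 6-joint arm with a two-finger parallel gripper is mounted at the origin on the work surface. World frame = base frame: x ahead of the robot, y to its left, z up, the work surface at z = 0. Lengths are in mm, angles in rad, forces in N, time in s.
With the tool pointing down it reaches from about 350 to 875 mm from the base axis. Payload 4.2 kg.
Tool frame: the origin (TCP) lies at the very end of the fingers, on their centre line; the grasp point (between the pads) lies 19 mm behind it; z points along the fingers, y is the line along which they close (so a half turn about z gives the same grasp; the last joint's range is limited). The gripper opens to 85 mm and grips with 20 to 120 N. Pads are 22 mm wide; open, the fingers measure 114 mm over their backs; the gripper's body (76 mm by 85 mm) begins 54 mm behind the grasp point. The pads swing forward as they close: fully open they stand 13 mm farther back than shut.
Start: joints at [1.373, 0.385, 0.008, 0, -1.194, -0.259], TCP at [275.64, 560.911, 231.312] pointing down, gripper open.
Joint ranges: [-3.14, 3.14], [-1.21, 2.06], [-1.07, 1.41], [-3.16, 2.05], [-2.99, -0.16], [-3.1, 3.1]. Speed limits (rad/s): [2.79, 2.79, 3.14, 3.14, 3.14, 3.14].

### API

Orientations are given as a unit quaternion [x, y, z, w].
In Python, from bench import arm, optics gives the robot as it stands. The module is installed in compiled form; this text tells all that it offers.
- The arm moves only by the tool step_arm, never from a script. Its argument "motion" is a list of rows, each an object with "dr": the turn, a rotation vector about the tool's x, y, z in units of 8 degrees (1.0 is 8 degrees), a list of three; "slide": the shift along the tool's x, y, z in mm, a list of three; "jaw": the finger opening in mm, from 0 to 85.4. A call has exactly 8 rows; each row is the pose to reach, as a shift and turn from the pose commanded when the call began, along the tool's axes at that moment; what a row does not reach only later rows make up. A row lasts 1/8 s, in which the tool goes at most 62.5 mm and 10.7 degrees, less where a joint would pass 70% of its speed; a pose out of reach is approached as far as the arm can. A call with a gripper value outside its range is refused whole. The fingers move at their own pace and stop on an object; the grip force is fixed at half the most. Time passes only in rows, so rows that repeat a pose let the fingers close, or fill a call up. It gives the time, the measured TCP pose, the force, the opening and the grip force at its end, in the units of the state.
- arm.read_state(): the state, without advancing time (a new reading comes with each control period).
- optics.get_image(name): name is "side" or "top" or "wrist"; returns the picture (400x640x3 uint8, blue, green, red); there is no depth.
- optics.camera_info(name): a dict with "camera_matrix" (3x3 intrinsics, pixels), "k1" (the pictures are not rectified: a ray, as slopes to the right and down, at radius r is drawn at 1 + k1 r^2 times it, then the intrinsics apply), "view" (4x4, takes a point from world to camera coordinates); the wrist camera has in their place "T_tool_cam" (4x4, takes a point from camera to tool coordinates, whose origin is the TCP and whose axes are the flange's). Camera axes: x right, y up, looking along -z (the intrinsics and any distortion apply to the point x, -y, -z); pixel columns grow to the right and rows downward; lengths in mm; the calibration is good to about 2 mm. A picture is of the moment at which its call begins: read the wrist's pose just before it. camera_info takes no time and is no camera call.
- arm.job_done(): hands the job in; it is judged then, once.
The state is a dict: "clock": time; "joints": joint angles; "joint_vel": joint speeds; "joint_efforts": joint torques, N m; "position": TCP position; "ee_rot": TCP orientation; "contact_force": force on the tool from outside, world axes, zero at the start; "wrist_torque": the same for the moment, N m; "gripper_width": finger opening in mm; "grasp_force": force on a finger pad.
Only numpy, scipy, OpenCV 4.12 (cv2) and the standard library are available. Lean on these libraries where they do the work, as an engineer would, in place of code of your own. Each camera call takes 0.05 s, during which the arm holds its last target. There are 200 camera calls.

### The job

Push the loose carrier board along its channel and under the low bridge of the jig until its steel tongue is fully home between the two ears of the fork. Then take the longer of the two pins out of the wooden rack, pass it down through both ears and the eye of the tongue until its collar rests on the upper ear, and let go. Leave the shorter pin, the jar, the mallet and the try-square where they are.

Things in the scene. Friction and masses are not known exactly. Their poses are not given: they have to be found in the camera images.
- jig: jig screwed to the bench. Origin on the bench, mid-channel; +y = push direction, x across. Plywood base 140 x 360 mm, y = -230 to +130 mm, top 18 mm above the bench. On it two wooden rails, 12 mm high, 14 mm wide, y = -230 to +125 mm, leave a channel 83 mm wide about x = 0, open at the rear (-y). A steel fork stands at its +y end, a low bridge crosses it before that
- fork (a point): axis of the fork's holes at the upper ear's top face, 160 mm along the jig's +y, 48 mm above the bench; axes as the jig. Two level ears 44 (x) x 50 x 8 mm, tops at 48 and 28 mm, a 13 mm vertical hole in each (2 mm chamfer), bare bench below. The 12 mm gap opens to -y; a web 25 mm past the axis stops the tongue's end with the eye on the axis
- carrier: loose carrier board in the channel on the jig's base, 0.3-0.65 kg. Origin mid-underside, axes as the jig. Plywood 80 (x) x 200 (y) x 18 mm; on it, flush at the rear, a fixed dark wood blank 60 x 190 x 18 mm; its top, 54 mm above the bench, clears the bridge by 4 mm. A steel tongue 40 mm wide, 8 mm thick (underside 12 mm above the board's) sticks out 60 mm in front (+y)
- eye (a point): centre of the 14 mm vertical eye in the carrier's tongue, at the tongue's top face: 135 mm along the carrier's +y, 25 mm behind the tongue's end. At the start it is 80 to 130 mm short of the fork
- rear (a point): middle of the carrier's rear face (faces -y, 36 mm high), 100 mm behind its origin, at half its height (36 mm above the bench)
- long_pin: longer pin, upright in one of the rack's holes, 0.08 kg. Origin at its tip, z up along it. Steel shank 10 mm thick, 42 mm long, its last 7 mm tapering to 6 mm; then a collar 22 mm across, 4 mm thick; then a round wooden handle 22 mm across, 46 to 86 mm above the tip. In the rack its tip is 6 mm and its top 92 mm above the bench; 12 mm of bare shank show above the rack
- long_pin_collar (a point): underside of the long pin's collar on its axis, 42 mm above its tip; this comes to rest on the fork's upper ear
- short_pin: shorter pin, not wanted, in the rack's other hole: same handle, collar and thickness but the shank is only 22 mm long, so its collar sits on the rack and its handle's top is 80 mm above the bench. Origin at its tip, z up
- rack: wooden pin rack fixed to the bench, 50 (x) x 130 (y) x 36 mm, origin under its middle. Two blind holes 11.4 mm wide, 30 mm deep, at y = -37.5 and +37.5 mm; either may hold the long pin
- jar: amber glass jar with a brass cap, 60 mm across, 75 mm high, origin under its middle; leave alone
- mallet: mallet, 260 mm long, lying on the bench beyond the jig; origin at its middle; leave alone
- square: try-square lying on the bench: dark wood stock 20 x 110 x 16 mm and a steel blade 150 x 30 mm along +x; origin under the stock; leave alone
- bridge (a point): middle of the top of the aluminium bridge, 70 mm above the bench, 60 mm along the jig's +y. Underside 58 mm above the bench; 60 mm long in y, 137 mm wide over its posts

How it is judged:
By the outcome, as a careful person would: the job done as asked, in the order asked, and still so for the second after the job is handed in, with the robot touching nothing.
It also fails if it takes over 64 s, if anything falls off the work surface, if the arm or the gripper's body presses on something with over 40 N, if the wrist force passes 120 N, or if a joint passes its speed limit or range.

## Working session

There is one attempt and no reset: what is moved stays moved. The work goes in short steps, Python scripts to look and compute and a tool call to move; the robot and the scene stay as the last step left them, time stands still between calls to the robot, and variables do not carry over. Pictures are saved under pics/ and viewed, at most 10 in all, crops included, and the job is handed in when it is done.

Besides the shell and the picture viewer there is one more tool, called in YAML: its name, and indented under it one key for each argument. step_arm: Moves the arm, as the interface text tells. Its arguments: {"type":"object","properties":{"motion":{"type":"array","items":{"type":"object","properties":{"dr":{"type":"array","items":{"type":"number"}},"slide":{"type":"array","items":{"type":"number"}},"jaw":{"type":"number"}}}}},"required":["motion"]}

```bash
mkdir -p pics; python3 - <<'E'
from bench import arm, optics
import cv2,numpy as np
np.set_printoptions(precision=4,suppress=True)
for n in ["top","side","wrist"]:
    cv2.imwrite(f"pics/{n}0.png",optics.get_image(n)); print(n,optics.camera_info(n))
print(arm.read_state())
E
```

```text
top {'camera_matrix': array([[484.9629,   0.    , 327.2724],
       [  0.    , 484.9629, 201.3002],
       [  0.    ,   0.    ,   1.    ]]), 'k1': -0.14889527345816667, 'view': array([[    0.0145,    -0.9996,     0.0227,    34.4441],
       [    0.9971,     0.0161,     0.0748,  -584.6383],
       [   -0.0752,     0.0215,     0.9969, -1017.8195],
       [    0.    ,     0.    ,     0.    ,     1.    ]])}
side {'camera_matrix': array([[450.2774,   0.    , 321.1286],
       [  0.    , 450.2774, 199.7775],
       [  0.    ,   0.    ,   1.    ]]), 'k1': -0.042014940689207976, 'view': array([[   -0.9984,    -0.0561,    -0.0097,   579.2327],
       [    0.0233,    -0.5588,     0.829 ,   -44.5752],
       [   -0.0519,     0.8274,     0.5592, -1042.3506],
       [    0.    ,     0.    ,     0.    ,     1.    ]])}
wrist {'camera_matrix': array([[307.5584,   0.    , 322.4336],
       [  0.    , 307.5584, 195.2954],
       [  0.    ,   0.    ,   1.    ]]), 'k1': -0.055706261961182266, 'T_tool_cam': array([[   0.0003,    0.9637,    0.2668,   67.301 ],
       [   1.    ,   -0.0003,   -0.0001,   -0.3192],
       [   0.    ,    0.2668,   -0.9637, -142.4353],
       [   0.    ,    0.    ,    0.    ,    1.    ]])}
{'clock': 0.15, 'joints': array([ 1.3726,  0.3854,  0.0069, -0.0003, -1.194 , -0.2586]), 'joint_vel': array([ 0.001 , -0.0024,  0.0017,  0.0023, -0.0004, -0.0007]), 'joint_efforts': array([ -0.0002, -39.2676,  18.8582,   4.1886,  -0.0034,  -0.    ]), 'position': array([275.4634, 560.5191, 230.4687]), 'ee_rot': array([ 0.974 , -0.2265, -0.0001,  0.0008]), 'contact_force': array([-0.0069,  0.7273,  0.4779]), 'wrist_torque': array([-0.0167, -0.0033,  0.0159]), 'grasp_force': 0.0, 'gripper_width': 85.59159493449391}
```

View pics/top0.png

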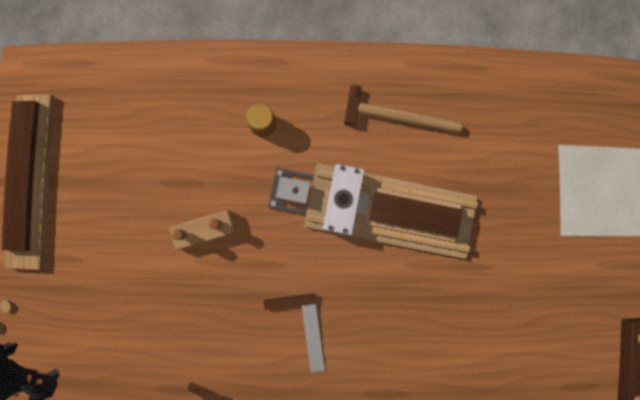

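View pics/side0.png

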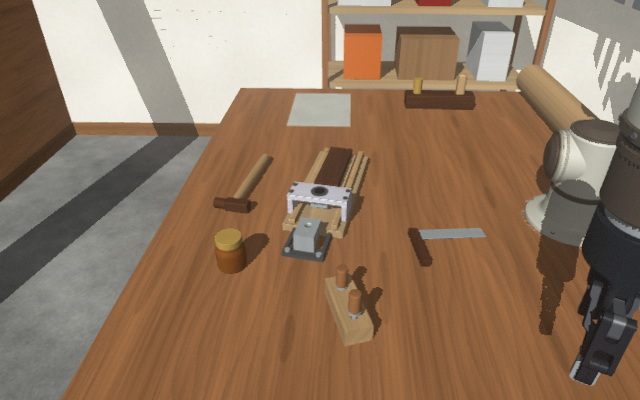

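```bash
cat > h.py <<'E'
from bench import arm, optics
import cv2,numpy as np
from scipy.spatial.transform import Rotation as R
np.set_printoptions(precision=2,suppress=True)
def cam(name,st=None):
    c=optics.camera_info(name)
    if name=="wrist":
        T=np.eye(4);T[:3,:3]=R.from_quat(st["ee_rot"]).as_matrix();T[:3,3]=st["position"]
        P=T@c["T_tool_cam"]           # cam->world
    else: P=np.linalg.inv(c["view"])
    return c["camera_matrix"],c["k1"],P
def ray(C,px):
    K,k,P=C; d=(np.array(px,float)-K[:2,2])/K[0,0]; s=d.copy()
    for _ in range(30): s=d/(1+k*(s@s))
    v=P[:3,:3]@np.array([s[0],-s[1],-1]); return P[:3,3],v/np.linalg.norm(v)
def onz(C,px,z):
    o,v=ray(C,px); return o+v*(z-o[2])/v[2]
def tri(obs):  # [(C,px)..] -> point, residual
    A=0;b=0;L=[ray(*q) for q in obs]
    for o,v in L: M=np.eye(3)-np.outer(v,v);A=A+M;b=b+M@o
    p=np.linalg.solve(A,b); return p,max(np.linalg.norm((np.eye(3)-np.outer(v,v))@(p-o)) for o,v in L)
def proj(C,p):
    K,k,P=C; q=np.linalg.inv(P)@np.append(p,1); s=np.array([q[0],-q[1]])/-q[2]
    return K[0,0]*s*(1+k*(s@s))+K[:2,2]
def snap(name,f):
    st=arm.read_state(); im=optics.get_image(name); cv2.imwrite(f"pics/{f}.png",im); np.savez(f"pics/{f}.npz",position=st["position"],ee_rot=st["ee_rot"]); return st
E
python3 - <<'E'
import cv2,numpy as np
t=cv2.imread("pics/top0.png");s=cv2.imread("pics/side0.png")
a=cv2.resize(t[150:270,160:490],None,fx=2.4,fy=2.4,interpolation=cv2.INTER_CUBIC)
b=cv2.resize(s[140:350,210:390],None,fx=1.45,fy=1.45,interpolation=cv2.INTER_CUBIC)
b2=cv2.resize(s[255:345,315:385],None,fx=3.3,fy=3.3,interpolation=cv2.INTER_CUBIC)
m=np.zeros((595,800,3),np.uint8); m[:a.shape[0],:a.shape[1]]=a; y=290
m[y:y+b.shape[0],:b.shape[1]]=b; m[y:y+b2.shape[0],300:300+b2.shape[1]]=b2
b3=cv2.resize(s[210:250,285:340],None,fx=4.5,fy=4.5,interpolation=cv2.INTER_CUBIC);m[y:y+b3.shape[0],545:545+b3.shape[1]]=b3
cv2.imwrite("pics/m1.png",m)
E
```

```text
(no output)
```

View pics/m1.png

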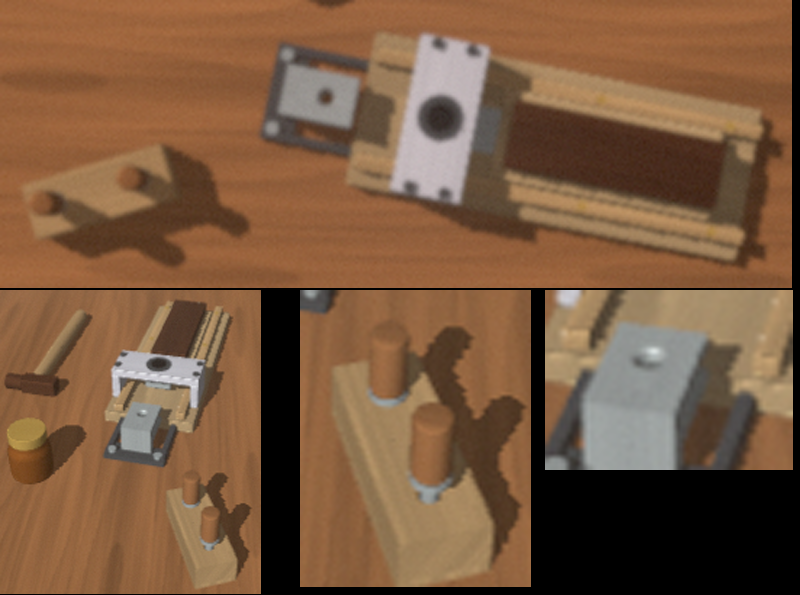

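```bash
python3 - <<'E'
from h import *
T=cam("top");S=cam("side")
f=lambda u,v:(160+u/2.4,150+v/2.4)
for n,a,b in [("fork",f(326,97),(308.6,224.7)),("bridge",f(440,117),(319,191)),("pin",f(41,202),(355.3,292.3)),("short",f(130,179),(315+89/3.3,255+42/3.3))]:
    print(n,*tri([(T,a),(S,b)]))
F=onz(T,f(326,97),48);B=onz(T,f(440,117),70);rc=[onz(T,f(*q),54) for q in [(727,133),(715,208)]]
print(F,B,rc,np.degrees(np.arctan2(*(F-B)[1::-1])),np.linalg.norm((F-B)[:2]))
d=(F-B)[:2]/np.linalg.norm((F-B)[:2]);r=(rc[0]+rc[1])[:2]/2
print("rear->fork along",(F[:2]-r)@d,"lat",np.cross(d,r-F[:2]), "edge dir",np.degrees(np.arctan2(*(rc[0]-rc[1])[1::-1])))
st=arm.read_state();Rm=R.from_quat(st["ee_rot"]).as_matrix();print(Rm)
E
```

```text
fork [602.01 110.01  47.34] 1.8347935183979411
bridge [584.94  11.62  69.36] 1.2513834144140574
pin [505.97 345.43  90.68] 1.8450246696373298
short [527.86 273.24  77.31] 0.9382819317022484
[603.79 110.03  48.  ] [586.15  11.67  70.  ] [array([ 577.51, -242.72,   54.  ]), array([ 511.49, -231.66,   54.  ])] 79.83036063996894 99.93271316741786
rear->fork along 352.2328493319479 lat -2.942286908419426 edge dir -9.502016922063147
[[ 0.9  -0.44 -0.  ]
 [-0.44 -0.9  -0.  ]
 [ 0.    0.   -1.  ]]<stdin>:9: DeprecationWarning: Arrays of 2-dimensional vectors are deprecated. Use arrays of 3-dimensional vectors instead. (deprecated in NumPy 2.0)
```

step_arm:
  motion:
    - {"slide": [47,31,0],"dr": [0,0,1.15],"jaw": 0}
    - {"slide": [94,63,0],"dr": [0,0,2.3],"jaw": 0}
    - {"slide": [141,95,0],"dr": [0,0,3.46],"jaw": 0}
    - {"slide": [188,126,0],"dr": [0,0,4.61],"jaw": 0}
    - {"slide": [234,158,0],"dr": [0,0,5.77],"jaw": 0}
    - {"slide": [281,189,0],"dr": [0,0,6.92],"jaw": 0}
    - {"slide": [328,221,0],"dr": [0,0,8.08],"jaw": 0}
    - {"slide": [374,252,0],"dr": [0,0,9.23],"jaw": 0}

```text
clock: 1.15
position: [500.7, 168.0, 231.3]
ee_rot: [-0.641, 0.768, 0.0, -0.0]
contact_force: [-0.6, 0.3, -0.4]
gripper_width: -0.3
grasp_force: 0.0
```

```bash
python3 - <<'E'
from h import *
snap("wrist","w1"); st=arm.read_state()
print(st["position"],R.from_quat(st["ee_rot"]).as_matrix(),st["clock"],st["joint_vel"],st["joints"],st["gripper_width"])
C=cam("wrist",st)
for p in [(602.5,110,48),(506,345,91),(528,273,78)]: print(proj(C,p))
E
```

```text
[502.47 163.65 231.11] [[-0.19 -0.98 -0.  ]
 [-0.98  0.19 -0.  ]
 [ 0.   -0.   -1.  ]] 1.2 [ 0.08 -0.01 -0.02 -0.02  0.01  0.07] [ 0.62  0.22 -0.23  0.   -1.12 -0.81] 0.017072703285794074
[219.9  143.75]
[349.7  340.95]
[318.05 282.19]
```

View pics/w1.png

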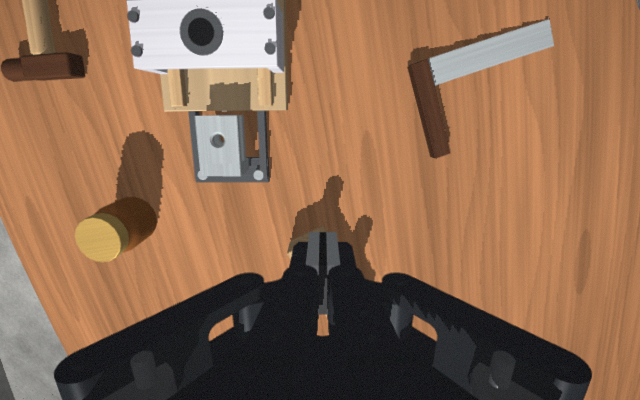

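step_arm:
  motion:
    - {"slide": [50,-18,4],"jaw": 0}
    - {"slide": [100,-36,8],"jaw": 0}
    - {"slide": [150,-54,12],"jaw": 0}
    - {"slide": [200,-72,16],"jaw": 0}
    - {"slide": [250,-90,20],"jaw": 0}
    - {"slide": [306,-110,25],"jaw": 0}
    - {"slide": [306,-110,25],"jaw": 0}
    - {"slide": [306,-110,25],"jaw": 0}

```text
$.motion[0]: bad value
```

```bash
python3 - <<'E'
from h import *
snap("wrist","w2"); st=arm.read_state()
print(st["position"],R.from_quat(st["ee_rot"]).as_matrix()[:2,:2],st["clock"],st["joint_vel"])
C=cam("wrist",st)
print(proj(C,(543,-237,54)))
E
```

```text
[501.45 165.83 230.91] [[-0.18 -0.98]
 [-0.98  0.18]] 1.25 [ 0.07 -0.01 -0.01 -0.02  0.01  0.02]
[ 194.53 -246.86]
```

View pics/w2.png

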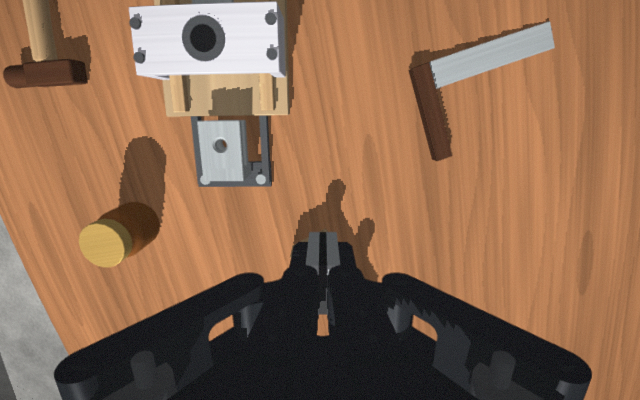

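step_arm:
  motion:
    - {"slide": [50,-18,4],"dr": [0,0,0],"jaw": 0}
    - {"slide": [100,-36,8],"dr": [0,0,0],"jaw": 0}
    - {"slide": [150,-54,12],"dr": [0,0,0],"jaw": 0}
    - {"slide": [200,-72,16],"dr": [0,0,0],"jaw": 0}
    - {"slide": [250,-90,20],"dr": [0,0,0],"jaw": 0}
    - {"slide": [306,-110,25],"dr": [0,0,0],"jaw": 0}
    - {"slide": [306,-110,25],"dr": [0,0,0],"jaw": 0}
    - {"slide": [306,-110,25],"dr": [0,0,0],"jaw": 0}

```text
clock: 2.25
position: [555.0, -150.4, 205.9]
ee_rot: [-0.643, 0.766, 0.0, -0.0]
contact_force: [0.1, 0.0, -0.2]
gripper_width: -0.1
grasp_force: 0.0
```

```bash
python3 - <<'E'
from h import *
snap("wrist","w3"); st=arm.read_state()
print(st["position"],R.from_quat(st["ee_rot"]).as_matrix()[:2,:2],st["clock"])
C=cam("wrist",st)
print(proj(C,(543,-237,54)))
E
```

```text
[ 555.15 -149.76  206.21] [[-0.17 -0.98]
 [-0.98  0.17]] 2.3
[318.83  86.95]
```

View pics/w3.png

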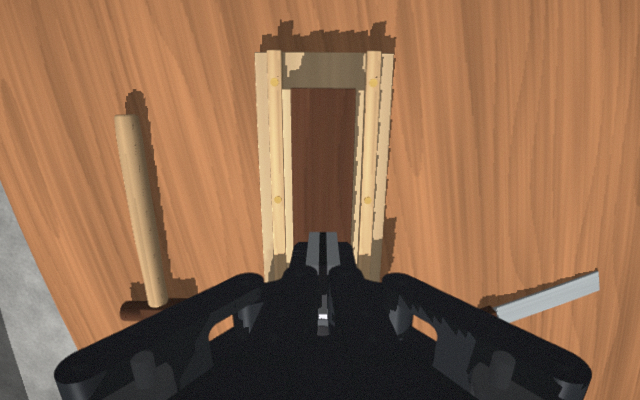

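```bash
python3 - <<'E'
from h import *
st=dict(np.load("pics/w3.npz")); C=cam("wrist",st)
a,b=onz(C,(291,88.5),54),onz(C,(357,88),54);print(a,b,(a+b)/2,np.linalg.norm(a-b),np.degrees(np.arctan2(*(b-a)[1::-1])))
# rails' tops z=30
l1,l2=onz(C,(275,86),30),onz(C,(280,236),30); print("rail",np.degrees(np.arctan2(*(l2-l1)[1::-1])))
e=(onz(C,(256,54),18)+onz(C,(393,53.5),18))/2
st=dict(np.load("pics/w2.npz")); C=cam("wrist",st);st1=dict(np.load("pics/w1.npz")); C1=cam("wrist",st1)
F=onz(C,(220.5,146),48);F1=onz(C1,(217.5,140.5),48);print(F,F1,"end",e,F-e,np.linalg.norm((F-e)[:2]),np.degrees(np.arctan2(*(F-e)[1::-1])))
r=(a+b)/2;print(np.linalg.norm((F-r)[:2]))
E
```

```text
[ 567.93 -240.68   54.  ] [ 508.57 -230.68   54.  ] [ 538.25 -235.68   54.  ] 60.18868817069584 170.43331785058214
rail 79.76115789402596
[602.51 112.41  48.  ] [602.86 111.87  48.  ] end [ 531.34 -270.88   18.  ] [ 71.17 383.3   30.  ] 389.8473784016981 79.4815201238698
353.97157028511106
```

step_arm:
  motion:
    - {"slide": [55,1,10],"dr": [0,0,0],"jaw": 0}
    - {"slide": [109,1.5,30],"dr": [0,0,0],"jaw": 0}
    - {"slide": [109,1.5,70],"dr": [0,0,0],"jaw": 0}
    - {"slide": [109,1.5,110],"dr": [0,0,0],"jaw": 0}
    - {"slide": [109,1.5,145],"dr": [0,0,0],"jaw": 0}
    - {"slide": [109,1.5,165],"dr": [0,0,0],"jaw": 0}
    - {"slide": [109,1.5,175],"dr": [0,0,0],"jaw": 0}
    - {"slide": [109,1.5,178],"dr": [0,0,0],"jaw": 0}

```text
clock: 3.3
position: [535.4, -256.8, 28.4]
ee_rot: [-0.643, 0.766, -0.0, 0.0]
contact_force: [0.3, 0.3, 1.0]
gripper_width: 0.0
grasp_force: 0.0
```

step_arm:
  motion:
    - {"slide": [-7,0,0],"dr": [0,0,0],"jaw": 0}
    - {"slide": [-13,0,0],"dr": [0,0,0],"jaw": 0}
    - {"slide": [-24,0,0],"dr": [0,0,0],"jaw": 0}
    - {"slide": [-36,0,0],"dr": [0,0,0],"jaw": 0}
    - {"slide": [-48,0,0],"dr": [0,0,0],"jaw": 0}
    - {"slide": [-60,0,0],"dr": [0,0,0],"jaw": 0}
    - {"slide": [-72,0,0],"dr": [0,0,0],"jaw": 0}
    - {"slide": [-80,0,0],"dr": [0,0,0],"jaw": 0}

```text
clock: 4.3
position: [549.3, -178.8, 29.3]
ee_rot: [-0.643, 0.766, -0.001, 0.0]
contact_force: [-0.8, -6.3, 2.8]
gripper_width: -0.2
grasp_force: 3.0
```

step_arm:
  motion:
    - {"slide": [-6,0,0],"dr": [0,0,0],"jaw": 0}
    - {"slide": [-12,0,0],"dr": [0,0,0],"jaw": 0}
    - {"slide": [-18,0,0],"dr": [0,0,0],"jaw": 0}
    - {"slide": [-24,0,0],"dr": [0,0,0],"jaw": 0}
    - {"slide": [-30,0,0],"dr": [0,0,0],"jaw": 0}
    - {"slide": [-35,0,0],"dr": [0,0,0],"jaw": 0}
    - {"slide": [-39,0,0],"dr": [0,0,0],"jaw": 0}
    - {"slide": [-42,0,0],"dr": [0,0,0],"jaw": 0}

```text
clock: 5.3
position: [556.3, -137.9, 29.3]
ee_rot: [-0.643, 0.766, -0.001, -0.0]
contact_force: [-0.8, -7.6, 4.5]
gripper_width: -0.4
grasp_force: 3.2
```

step_arm:
  motion:
    - {"slide": [-1.5,0,0],"dr": [0,0,0],"jaw": 0}
    - {"slide": [-3,0,0],"dr": [0,0,0],"jaw": 0}
    - {"slide": [-4,0,0],"dr": [0,0,0],"jaw": 0}
    - {"slide": [-5,0,0],"dr": [0,0,0],"jaw": 0}
    - {"slide": [-6,0,0],"dr": [0,0,0],"jaw": 0}
    - {"slide": [-7,0,0],"dr": [0,0,0],"jaw": 0}
    - {"slide": [-8,0,0],"dr": [0,0,0],"jaw": 0}
    - {"slide": [-8,0,0],"dr": [0,0,0],"jaw": 0}

```text
clock: 6.3
position: [557.4, -131.2, 29.3]
ee_rot: [-0.643, 0.766, -0.001, -0.001]
contact_force: [-1.3, -10.1, 3.9]
gripper_width: -0.0
grasp_force: 5.4
```

step_arm:
  motion:
    - {"slide": [-0.5,0,0],"dr": [0,0,0],"jaw": 0}
    - {"slide": [-1,0,0],"dr": [0,0,0],"jaw": 0}
    - {"slide": [-1.5,0,0],"dr": [0,0,0],"jaw": 0}
    - {"slide": [-2,0,0],"dr": [0,0,0],"jaw": 0}
    - {"slide": [-2.5,0,0],"dr": [0,0,0],"jaw": 0}
    - {"slide": [-3,0,0],"dr": [0,0,0],"jaw": 0}
    - {"slide": [-3,0,0],"dr": [0,0,0],"jaw": 0}
    - {"slide": [-3,0,0],"dr": [0,0,0],"jaw": 0}

```text
clock: 7.3
position: [557.2, -131.0, 29.3]
ee_rot: [-0.643, 0.766, -0.001, -0.002]
contact_force: [-1.5, -22.1, 3.6]
gripper_width: 0.3
grasp_force: 11.3
```

step_arm:
  motion:
    - {"slide": [6,0,0],"dr": [0,0,0],"jaw": 0}
    - {"slide": [18,0,0],"dr": [0,0,0],"jaw": 0}
    - {"slide": [23,0,-5],"dr": [0,0,0],"jaw": 0}
    - {"slide": [23,0,-35],"dr": [0,0,0],"jaw": 0}
    - {"slide": [23,0,-75],"dr": [0,0,0],"jaw": 0}
    - {"slide": [23,0,-120],"dr": [0,0,0],"jaw": 0}
    - {"slide": [10,0,-160],"dr": [0,0,0],"jaw": 0}
    - {"slide": [-30,0,-180],"dr": [0,0,0],"jaw": 0}

```text
clock: 8.3
position: [564.0, -97.3, 211.5]
ee_rot: [-0.642, 0.767, -0.001, 0.002]
contact_force: [0.5, -0.0, -0.2]
gripper_width: -0.0
grasp_force: 0.0
```

step_arm:
  motion:
    - {"slide": [-50,2,0],"dr": [0,0,0],"jaw": 40}
    - {"slide": [-105,4,0],"dr": [0,0,0],"jaw": 40}
    - {"slide": [-160,6,0],"dr": [0,0,0],"jaw": 40}
    - {"slide": [-215,8,0],"dr": [0,0,0],"jaw": 40}
    - {"slide": [-265,10,5],"dr": [0,0,0],"jaw": 40}
    - {"slide": [-293,11,10],"dr": [0,0,0],"jaw": 40}
    - {"slide": [-293,11,10],"dr": [0,0,0],"jaw": 40}
    - {"slide": [-293,11,10],"dr": [0,0,0],"jaw": 40}

```text
clock: 9.3
position: [603.1, 192.5, 198.3]
ee_rot: [-0.643, 0.766, 0.0, -0.0]
contact_force: [0.1, -0.1, 0.5]
gripper_width: 40.4
grasp_force: 0.0
```

```bash
python3 - <<'E'
from h import *
snap("wrist","w4"); st=arm.read_state()
print(st["position"],R.from_quat(st["ee_rot"]).as_matrix(),st["clock"])
C=cam("wrist",st)
print(proj(C,(602.5,111.5,48)))
im=cv2.imread("pics/w4.png"); cv2.imwrite("pics/w4c.png",cv2.resize(im[0:240,220:440],None,fx=2.5,fy=2.5,interpolation=cv2.INTER_CUBIC))
E
```

```text
[603.19 192.17 198.57] [[-0.17 -0.98 -0.  ]
 [-0.98  0.17 -0.  ]
 [ 0.    0.   -1.  ]] 9.35
[307.57  96.58]
```

View pics/w4c.png

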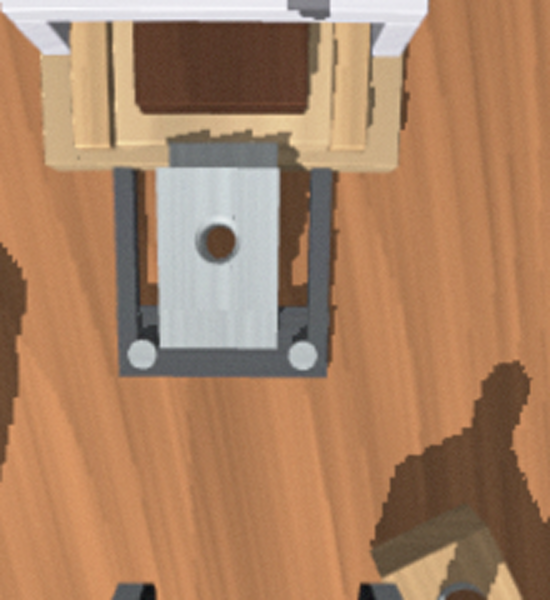

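step_arm:
  motion:
    - {"slide": [-45,25,0],"dr": [0,0,0],"jaw": 60}
    - {"slide": [-90,50,0],"dr": [0,0,0],"jaw": 60}
    - {"slide": [-135,75,0],"dr": [0,0,0],"jaw": 60}
    - {"slide": [-180,100,0],"dr": [0,0,0],"jaw": 60}
    - {"slide": [-225,124,0],"dr": [0,0,0],"jaw": 60}
    - {"slide": [-225,124,0],"dr": [0,0,0],"jaw": 60}
    - {"slide": [-225,124,0],"dr": [0,0,0],"jaw": 60}
    - {"slide": [-225,124,0],"dr": [0,0,0],"jaw": 60}

```text
clock: 10.35
position: [521.1, 434.6, 198.7]
ee_rot: [-0.642, 0.767, -0.0, 0.0]
contact_force: [-0.1, 0.0, -0.2]
gripper_width: 60.1
grasp_force: 0.0
```

```bash
python3 - <<'E'
from h import *
snap("wrist","w5")
E
```

step_arm:
  motion:
    - {"slide": [10,-25,10],"dr": [0,0,0],"jaw": 60}
    - {"slide": [20,-50,20],"dr": [0,0,0],"jaw": 60}
    - {"slide": [20,-60,30],"dr": [0,0,0],"jaw": 60}
    - {"slide": [20,-60,40],"dr": [0,0,0],"jaw": 60}
    - {"slide": [20,-60,40],"dr": [0,0,0],"jaw": 60}
    - {"slide": [20,-60,40],"dr": [0,0,0],"jaw": 60}
    - {"slide": [20,-60,40],"dr": [0,0,0],"jaw": 60}
    - {"slide": [20,-60,40],"dr": [0,0,0],"jaw": 60}

```text
clock: 11.4
position: [575.8, 406.6, 158.9]
ee_rot: [-0.643, 0.766, 0.0, 0.0]
contact_force: [-0.0, 0.4, -0.7]
gripper_width: 60.1
grasp_force: 0.0
```

```bash
python3 - <<'E'
from h import *
snap("wrist","w6"); ims=[]
for n in ["w5","w6"]:
    st=dict(np.load(f"pics/{n}.npz")); C=cam("wrist",st); q=proj(C,(506,345.4,92)); print(n,st["position"],q,proj(C,(528,273,80)))
    x,y=[int(max(0,v-60)) for v in q]; x=min(x,520); print(x,y); ims.append(cv2.resize(cv2.imread(f"pics/{n}.png")[y:y+120,x:x+120],(396,396),interpolation=cv2.INTER_CUBIC))
cv2.imwrite("pics/m2.png",np.hstack(ims))
E
```

```text
w5 [521.08 434.61 198.7 ] [321.17  79.27] [275.98 -11.22]
261 19
w6 [575.76 406.62 158.86] [410.65 102.68] [359.27  -4.47]
350 42
```

View pics/m2.png

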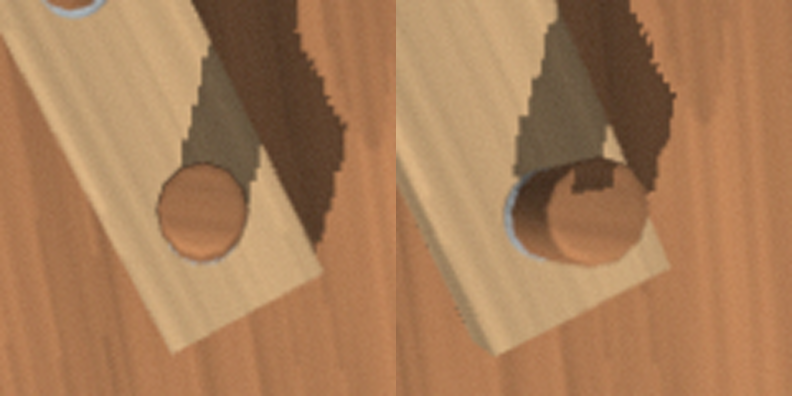

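```bash
python3 - <<'E'
from h import *
L=lambda n:cam("wrist",dict(np.load(f"pics/{n}.npz")))
A,B=L("w5"),L("w6")
print(tri([(A,(322.5,82.9)),(B,(410.9,106.2))]),tri([(A,(322.5,82.9)),(B,(410.9,106.2)),(cam("side"),(355.3,292.3)),(cam("top"),(177.1,234.2))]))
print(onz(A,(322.5,82.9),92),onz(B,(410.9,106.2),92))
F=tri([(L("w2"),(220.5,146)),(L("w4"),(307.2,96.4))]);print(F,onz(L("w4"),(307.2,96.4),48))
p=onz(A,(322.5,82.9),92);st=arm.read_state();Rm=R.from_quat(st["ee_rot"]).as_matrix();print(st["position"],Rm.T@(np.array([p[0],p[1],53])-st["position"]))
E
```

```text
(array([505.38, 347.87,  89.28]), np.float64(0.12182081356712404)) (array([505.8 , 346.89,  91.12]), np.float64(2.536621018824538))
[505.47 348.2   92.  ] [506.07 347.66  92.  ]
(array([602.52, 112.02,  48.34]), np.float64(0.39616504877406966)) [602.65 111.62  48.  ]
[575.78 406.53 158.74] [ 69.7   59.17 105.68]
```

step_arm:
  motion:
    - {"slide": [35,30,0],"dr": [0,0,0],"jaw": 60}
    - {"slide": [70,59,0],"dr": [0,0,0],"jaw": 60}
    - {"slide": [70,59,0],"dr": [0,0,0],"jaw": 60}
    - {"slide": [70,59,30],"dr": [0,0,0],"jaw": 60}
    - {"slide": [70,59,65],"dr": [0,0,0],"jaw": 60}
    - {"slide": [70,59,95],"dr": [0,0,0],"jaw": 60}
    - {"slide": [70,59,106],"dr": [0,0,0],"jaw": 60}
    - {"slide": [70,59,106],"dr": [0,0,0],"jaw": 60}

```text
clock: 12.45
position: [506.1, 347.9, 52.1]
ee_rot: [-0.643, 0.766, -0.0, -0.0]
contact_force: [0.2, 1.3, 1.0]
gripper_width: 60.1
grasp_force: 0.0
```

step_arm:
  motion:
    - {"slide": [0,0,0],"dr": [0,0,0],"jaw": 45}
    - {"slide": [0,0,0],"dr": [0,0,0],"jaw": 35}
    - {"slide": [0,0,0],"dr": [0,0,0],"jaw": 28}
    - {"slide": [0,0,0],"dr": [0,0,0],"jaw": 24}
    - {"slide": [0,0,0],"dr": [0,0,0],"jaw": 20}
    - {"slide": [0,0,0],"dr": [0,0,0],"jaw": 10}
    - {"slide": [0,0,0],"dr": [0,0,0],"jaw": 10}
    - {"slide": [0,0,0],"dr": [0,0,0],"jaw": 10}

```text
clock: 13.45
position: [505.7, 347.7, 52.7]
ee_rot: [-0.643, 0.766, -0.0, 0.0]
contact_force: [-2.1, -0.6, 3.9]
gripper_width: 20.6
grasp_force: 58.4
```

step_arm:
  motion:
    - {"slide": [0,0,-5],"dr": [0,0,0],"jaw": 10}
    - {"slide": [0,0,-15],"dr": [0,0,0],"jaw": 10}
    - {"slide": [0,0,-30],"dr": [0,0,0],"jaw": 10}
    - {"slide": [0,0,-50],"dr": [0,0,0],"jaw": 10}
    - {"slide": [0,0,-70],"dr": [0,0,0],"jaw": 10}
    - {"slide": [0,0,-90],"dr": [0,0,0],"jaw": 10}
    - {"slide": [0,0,-100],"dr": [0,0,0],"jaw": 10}
    - {"slide": [0,0,-100],"dr": [0,0,0],"jaw": 10}

```text
clock: 14.45
position: [505.8, 347.7, 153.3]
ee_rot: [-0.643, 0.766, 0.0, 0.001]
contact_force: [0.2, 0.2, -0.9]
gripper_width: 20.9
grasp_force: 58.7
```

step_arm:
  motion:
    - {"slide": [35,-22,0],"dr": [0,0,0],"jaw": 10}
    - {"slide": [75,-47,0],"dr": [0,0,0],"jaw": 10}
    - {"slide": [115,-73,0],"dr": [0,0,0],"jaw": 10}
    - {"slide": [155,-98,0],"dr": [0,0,0],"jaw": 10}
    - {"slide": [190,-121,0],"dr": [0,0,0],"jaw": 10}
    - {"slide": [210,-133,10],"dr": [0,0,0],"jaw": 10}
    - {"slide": [215.5,-137,30],"dr": [0,0,0],"jaw": 10}
    - {"slide": [215.5,-137,45],"dr": [0,0,0],"jaw": 10}

```text
clock: 15.45
position: [602.3, 110.5, 105.4]
ee_rot: [-0.642, 0.767, 0.001, -0.001]
contact_force: [-0.8, 0.5, -0.5]
gripper_width: 20.8
grasp_force: 58.8
```

```bash
python3 - <<'E'
from h import *
snap("wrist","w7"); snap("side","s7"); st=arm.read_state(); print(st["position"],st["gripper_width"],st["contact_force"])
C=cam("wrist",st); p=st["position"]
for z,n in [(54,"tip"),(96,"collar bottom"),(38.,"")]: print(n,proj(C,(p[0],p[1],p[2]-53+z-47)) )
tip=p+[0,0,-47]; print("tip",proj(C,tip),proj(cam("side"),tip),"fork",proj(C,(602.6,111.7,48)),proj(cam("side"),(602.6,111.7,48)))
w=cv2.imread("pics/w7.png")[60:260,220:420];s=cv2.imread("pics/s7.png")[150:250,260:360]
cv2.imwrite("pics/m3.png",np.hstack([cv2.resize(w,(400,400),interpolation=2),cv2.resize(s,(400,400),interpolation=2)]))
E
```

```text
[601.31 111.11 104.55] 20.53725230157144 [ 0.14 -0.17 -0.72]
tip [321.85 217.73]
collar bottom [322.1  244.84]
 [321.78 210.08]
tip [321.84 217.22] [307.9  221.08] fork [320.09 213.69] [307.39 224.85]
```

View pics/m3.png

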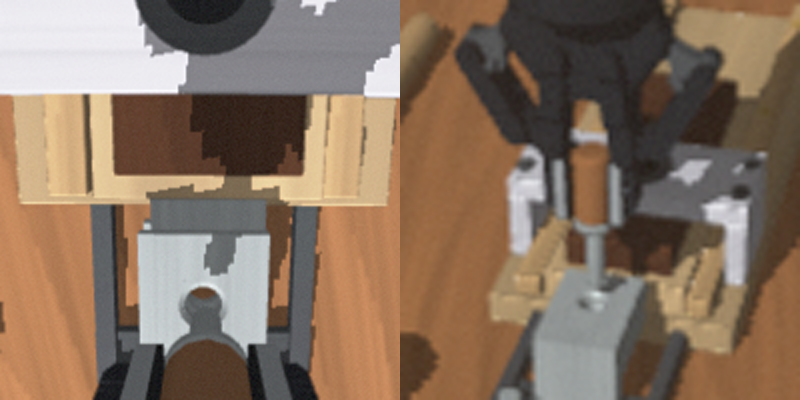

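step_arm:
  motion:
    - {"slide": [0,0,0],"dr": [0,0,0],"jaw": 10}
    - {"slide": [0,0,5],"dr": [0,0,0],"jaw": 10}
    - {"slide": [0,0,10],"dr": [0,0,0],"jaw": 10}
    - {"slide": [0,0,15],"dr": [0,0,0],"jaw": 10}
    - {"slide": [0,0,20],"dr": [0,0,0],"jaw": 10}
    - {"slide": [0,0,25],"dr": [0,0,0],"jaw": 10}
    - {"slide": [0,0,28],"dr": [0,0,0],"jaw": 10}
    - {"slide": [0,0,28],"dr": [0,0,0],"jaw": 10}

```text
clock: 16.55
position: [602.9, 111.4, 79.0]
ee_rot: [-0.643, 0.766, 0.0, -0.0]
contact_force: [-0.4, 0.2, -0.6]
gripper_width: 20.8
grasp_force: 58.8
```

step_arm:
  motion:
    - {"slide": [0,0,4],"dr": [0,0,0],"jaw": 10}
    - {"slide": [0,0,8],"dr": [0,0,0],"jaw": 10}
    - {"slide": [0,0,12],"dr": [0,0,0],"jaw": 10}
    - {"slide": [0,0,16],"dr": [0,0,0],"jaw": 10}
    - {"slide": [0,0,20],"dr": [0,0,0],"jaw": 10}
    - {"slide": [0,0,23],"dr": [0,0,0],"jaw": 10}
    - {"slide": [0,0,23],"dr": [0,0,0],"jaw": 10}
    - {"slide": [0,0,23],"dr": [0,0,0],"jaw": 10}

```text
clock: 17.55
position: [603.2, 111.6, 56.4]
ee_rot: [-0.643, 0.766, -0.0, 0.0]
contact_force: [0.3, -0.6, -1.5]
gripper_width: 20.6
grasp_force: 58.8
```

step_arm:
  motion:
    - {"slide": [0,0,1],"dr": [0,0,0],"jaw": 10}
    - {"slide": [0,0,2],"dr": [0,0,0],"jaw": 10}
    - {"slide": [0,0,3],"dr": [0,0,0],"jaw": 10}
    - {"slide": [0,0,3.5],"dr": [0,0,0],"jaw": 10}
    - {"slide": [0,0,4],"dr": [0,0,0],"jaw": 10}
    - {"slide": [0,0,4],"dr": [0,0,0],"jaw": 10}
    - {"slide": [0,0,4],"dr": [0,0,0],"jaw": 10}
    - {"slide": [0,0,4],"dr": [0,0,0],"jaw": 10}

```text
clock: 18.55
position: [603.0, 111.5, 52.9]
ee_rot: [-0.643, 0.766, -0.0, 0.0]
contact_force: [-3.3, 0.6, 4.7]
gripper_width: 20.8
grasp_force: 59.3
```

step_arm:
  motion:
    - {"slide": [0,0,0],"dr": [0,0,0],"jaw": 22}
    - {"slide": [0,0,0],"dr": [0,0,0],"jaw": 26}
    - {"slide": [0,0,0],"dr": [0,0,0],"jaw": 32}
    - {"slide": [0,0,0],"dr": [0,0,0],"jaw": 40}
    - {"slide": [0,0,0],"dr": [0,0,0],"jaw": 50}
    - {"slide": [0,0,0],"dr": [0,0,0],"jaw": 60}
    - {"slide": [0,0,0],"dr": [0,0,0],"jaw": 60}
    - {"slide": [0,0,0],"dr": [0,0,0],"jaw": 60}

```text
clock: 19.55
position: [603.1, 111.5, 52.4]
ee_rot: [-0.643, 0.766, -0.0, 0.0]
contact_force: [0.1, 1.0, -0.2]
gripper_width: 59.8
grasp_force: 0.0
```

step_arm:
  motion:
    - {"slide": [0,0,-10],"dr": [0,0,0],"jaw": 60}
    - {"slide": [0,0,-30],"dr": [0,0,0],"jaw": 60}
    - {"slide": [0,0,-60],"dr": [0,0,0],"jaw": 60}
    - {"slide": [0,0,-100],"dr": [0,0,0],"jaw": 60}
    - {"slide": [-30,10,-130],"dr": [0,0,0],"jaw": 60}
    - {"slide": [-70,40,-140],"dr": [0,0,0],"jaw": 60}
    - {"slide": [-90,60,-140],"dr": [0,0,0],"jaw": 60}
    - {"slide": [-90,60,-140],"dr": [0,0,0],"jaw": 60}

```text
clock: 20.55
position: [558.9, 212.1, 193.5]
ee_rot: [-0.644, 0.765, -0.0, 0.001]
contact_force: [0.7, -0.1, -0.3]
gripper_width: 60.1
grasp_force: 0.0
```

```bash
python3 - <<'E'
from h import *
snap("wrist","w8"); snap("side","s8"); print(arm.read_state()["position"])
w=cv2.imread("pics/w8.png")[0:200,180:380];s=cv2.imread("pics/s8.png")[150:250,260:360]
cv2.imwrite("pics/m4.png",np.hstack([cv2.resize(w,(400,400),interpolation=2),cv2.resize(s,(400,400),interpolation=2)]))
E
```

```text
[559.7  210.54 192.89]
```

View pics/m4.png

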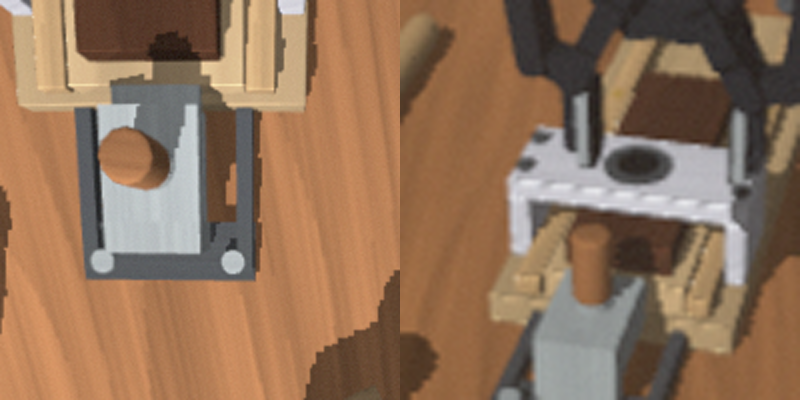

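The pin stands upright with its collar on the upper ear: in the wrist crop its handle is at (135,157), and in the side crop at (590,265). The tongue is still home between the ears, and the gripper is clear of everything.

```bash
python3 -c "
from bench import arm
print(arm.job_done())"
```

```text
the job is handed in; nothing more can be done
None
```

The carrier is pushed home in the fork, the long pin is seated through both ears and the eye with its collar on the upper ear and released, and the job was handed in at about 21 s.

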